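# Tip the railcar onto its side in the service cradle

### The arm

A 6-joint arm with a two-finger parallel gripper is mounted at the origin on a cart in front of the work surface, level with it; the furniture and walls round the work are solid. World frame = base frame: x ahead of the robot, y to its left, z up, the work surface at z = 0. Lengths are in m, angles in rad, forces in N, time in s.
With the tool pointing down it reaches from about 0.375 to 0.9 m from the base axis. Payload 3.1 kg.
Tool frame: the origin (TCP) lies between the finger pads; the fingertips stand manip.finger_overhang ahead of it and the grasp point (between the pads) lies 5 mm behind it (manip.finger_overhang is the distance from the TCP to the fingertips, in m); z points along the fingers, y is the line along which they close (so a half turn about z gives the same grasp; the last joint's range is limited). The gripper opens to 85 mm and grips with 20 to 120 N. Pads are 22 mm wide; open, the fingers measure 114 mm over their backs; the gripper's body (76 mm by 85 mm) begins 54 mm behind the grasp point. The pads swing forward as they close: fully open they stand 13 mm farther back than shut.
Start: joints at [0.944, 0.527, 1.433, -0, 1.181, -0.178], TCP at [0.271, 0.563, 0.245] pointing down, gripper open.
Joint ranges: [-3.08, 3.08], [-0.75, 2.2], [0.22, 2.44], [-1.43, 4.57], [0, 2.65], [-2.85, 2.85]. Speed limits (rad/s): [2.79, 2.79, 3.14, 3.14, 3.14, 3.14].

### API

Orientations are given as a unit quaternion [x, y, z, w].
In Python, from station import manip gives the robot as it stands.
- The arm moves only by the tool drive_tool, never from a script. Its argument "plan" is a list of rows, each a list of 7 numbers: the shift along the tool's x, y, z in m, then the turn, a rotation vector about the tool's x, y, z in degrees, then the opening, from -1 (shut) to 1 (fully open). In form: [[x, y, z, wx, wy, wz, gripper], ...]. A call has 1 to 10 rows; each row shifts and turns the commanded pose from where the row before left it, along the tool's axes as they then stand; what a row does not reach is not made up. A row lasts 1/10 s, in which the tool goes at most 50 mm and 8.59 degrees, less where a joint would pass 70% of its speed; a pose out of reach is approached as far as the arm can. A call is refused whole if a number of a shift passes 0.05 or a number of a turn 8.59, either way. A call with a gripper value outside its range is refused whole. The fingers move at their own pace and stop on an object; "newtons" is the grip in N (left out, the last holds). Time passes only in rows, so rows that do not move let the fingers close. It gives the time, the measured TCP pose, the force, the opening and the grip force at its end, in the units of the state.
- manip.sense(): the state, without advancing time (a new reading comes with each control period).
- manip.snapshot(name): name is "scene" or "top"; returns a dict with "image" (400x640x3 uint8, red, green, blue), "z_map" (400x640 float32, m along the optical axis (not along the pixel's ray), 0 where there is no reading), "fov_y" (degrees; the focal length in pixels is half the picture's height over the tangent of half this angle, whatever the lens; pixels are square), "cx", "cy" (the principal point, pixels), "k1" (the pictures are not rectified: a ray, as slopes to the right and down, at radius r is drawn at 1 + k1 r^2 times it, then the intrinsics apply), "extrinsics" (4x4, takes a point from camera to world coordinates). Camera axes: x right, y up, looking along -z (the intrinsics and any distortion apply to the point x, -y, -z); pixel columns grow to the right and rows downward; lengths in m; the calibration is good to about 2 mm. A picture is of the moment at which its call begins.
- manip.sign_off(): hands the job in; it is judged then, once.
The state is a dict: "t": time; "q": joint angles; "qd": joint speeds; "tau": joint torques, N m; "tcp_pos": TCP position; "tool_rot": TCP orientation; "force": force on the tool from outside, world axes, zero at the start; "ft_torque": the same for the moment, N m; "finger_gap": opening from 0.0 (shut) to 1.0 (fully open); "gripper_force": force on a finger pad.
Only numpy, scipy, OpenCV 4.12 (cv2) and the standard library are available. Lean on these libraries where they do the work, as an engineer would, in place of code of your own. Each camera call takes 0.05 s, during which the arm holds its last target. There are 200 camera calls.

### The job

Get the model railcar ready for wheel cleaning with the fingertips or the outside of the fingers only; never pinch or lift it. First push it gently along the cradle's track until it stands upright against the sprung buffers, then push it high on its near side so that it topples away from you onto the felt bed, wheels towards you. Finally nudge it back until all of it lies flat on the felt and nothing hangs over the track; leave the coach, the tank wagon and the goods van where they stand.

Things in the scene. Friction and masses are not known exactly. Their poses are not given: they have to be found in the camera images.
- cradle: Fixed service cradle for rolling stock: plywood base 100 x 300 x 6 mm with dark foam walls. Origin: centre of its underside, on the table; x away from the robot (turned up to 0.2 rad), y along the track to the left, z up. A low near kerb lies at x = -48 to -36 mm, top z = 15. The foam walls of bed and tool well all have tops at z = 22 mm; the well, right of the bed, holds a re-railing ramp.
- cradle_track (a point): Point on the cradle's track, rail-top level, at (-25, 59, 9) mm in the cradle's frame: where the middle of the railcar's underside is when it stands against the relaxed buffers. The track runs straight along the cradle's y through this point, in a lane 22 mm wide (x = -36 to -14).
- buffer_face (a point): Middle of the face of the sprung buffers at the left (+y) end of the track, at (-25, 118, 20) mm in the cradle's frame when relaxed. They yield up to 8 mm along +y at 0.3 N per mm and spring back; a wooden post (top z = 33 mm) carries them.
- cradle_bed (a point): Centre of the felt bed's top, at (9, 59, 12) mm in the cradle's frame. The bed is a recess for one railcar: x = -14 (track side, open) to 32, y = -6 to 124; foam walls 10 mm above the felt stand behind it and at both ends. The felt's edge, 3 mm above the rail tops, holds the foot of a railcar that is pushed high, so it tips and does not slide.
- railcar: Red model railcar, grey roof, 19 wide x 123 long x 36 mm high (solid part 18 x 118 x 35), 50 to 105 g. Starts upright on the track, 60 to 105 mm short of the buffers, 2 mm play each side; slides at under 1.5 N. Origin: centre of its underside at wheel level; z to the roof, y along it.
- railcar_roof (a point): Middle of the railcar's roof, 35 mm along the railcar's z from its origin. Pushed near the roof the railcar tips over at about 30 degrees (roof edge moved 18 mm) and falls; its underside then still hangs 5 to 10 mm over the track and it slides on easily.
- coach: Blue model coach with a grey roof, 19 x 116 x 36 mm, loose, standing upright on the table some 90 mm behind the cradle's middle line. Leave alone. Origin: centre of its underside.
- tank_wagon: Model tank wagon, 18 x 77 x 29 mm, loose, standing on the table behind the right half of the cradle. Leave alone. Origin: centre of its underside.
- goods_van: Brown model goods van, 19 x 71 x 36 mm, loose, standing on the table on the robot's side of the cradle, towards its right end. Leave alone. Origin: centre of its underside.

How it is judged:
On the way:
1. the railcar stands upright on the track at the buffers (y of railcar in the frame of cradle between 0.053 and 0.067 m and x of railcar in the frame of cradle between -0.031 and -0.019 m and angle between railcar's own z axis and vertical below 0.1 rad and linear speed of railcar below 0.03 m/s), for 0.2 s.
At the end, for the whole second after the job is handed in: The railcar lies at rest on its side on the felt bed, between the foam walls (middle within 9 mm of the bed's middle along the track, its underside no more than 1.5 mm over the track edge of the felt), flat within about 8 degrees, roof away from the robot and wheels towards it (angle between railcar's own z axis and vertical between 1.42 and 1.72 rad and angle between railcar's own y axis and vertical between 1.48 and 1.66 rad and y of railcar in the frame of cradle between 0.05 and 0.068 m and x of railcar in the frame of cradle between -0.0155 and 0 m and x of railcar_roof in the frame of cradle between 0.015 and 0.036 m and z of railcar in the frame of cradle between 0.017 and 0.026 m and linear speed of railcar below 0.02 m/s and angular speed of railcar below 0.2 rad/s); the robot touches nothing.
It fails at once if the railcar is lifted clear of the cradle (z of railcar in the frame of cradle above 0.038 m or z of railcar_roof in the frame of cradle above 0.058 m).
It fails at once if the railcar is pinched or pressed hard (over 18 N from the fingers) (contact force between the fingers and railcar above 18 N).
It fails at once if the coach, the tank wagon or the goods van is moved (over 12 mm) or knocked over (distance of any of coach, tank_wagon, goods_van from where it was at the start of the episode above 0.012 m or angle between any of coach, tank_wagon, goods_van's own z axis and vertical above 0.3 rad).
It also fails if it takes over 53 s, if anything falls off the work surface, if the arm or the gripper's body presses on something with over 40 N, if the wrist force passes 120 N, or if a joint passes its speed limit or range.

## Working session

There is one attempt and no reset: what is moved stays moved. The work goes in short steps, Python scripts to look and compute and a tool call to move; the robot and the scene stay as the last step left them, time stands still between calls to the robot, and variables do not carry over. Pictures are saved under pics/ and viewed, at most 10 in all, crops included, and the job is handed in when it is done.

Besides the shell and the picture viewer there is one more tool, called after ">>>" by a JSON object that holds its "name" and its "arguments", one argument or row to a line. drive_tool: Moves the arm, as the interface text tells. Its arguments: {"type":"object","properties":{"plan":{"type":"array"},"newtons":{"type":"number"}},"required":["plan"]}

```bash
mkdir -p pics
cat > h.py <<'E'
import numpy as np, cv2
from station import manip
def snap(n):
    s=manip.snapshot(n); s["f"]=200/np.tan(np.radians(s["fov_y"])/2); return s
def pts(s):
    h,w=s["z_map"].shape; f=s["f"]
    K=np.array([[f,0,s["cx"]],[0,f,s["cy"]],[0,0,1.]])
    g=np.stack(np.meshgrid(np.arange(w),np.arange(h)),-1).reshape(-1,1,2).astype(float)
    u=cv2.undistortPoints(g,K,np.array([s["k1"],0,0,0,0.])).reshape(h,w,2)
    d=np.stack([u[...,0],-u[...,1],-np.ones((h,w))],-1)
    E=np.array(s["extrinsics"]); s["o"]=E[:3,3]; s["d"]=d@E[:3,:3].T
    s["P"]=s["o"]+s["d"]*s["z_map"][...,None]; return s
def plane(s,z): return s["o"]+s["d"]*((z-s["o"][2])/s["d"][...,2])[...,None]
E
python3 - <<'E'
from h import *
for n in("scene","top"):
    s=snap(n); cv2.imwrite(f"pics/{n}0.png",s["image"][...,::-1]); print(n,s["f"],s["k1"],np.round(s["extrinsics"],3))
print(manip.finger_overhang,{k:np.round(v,3) for k,v in manip.sense().items()})
E
```

```text
scene 446.53626034107896 -0.0026905963297666918 [[ 0.798  0.251 -0.547  0.07 ]
 [-0.602  0.304 -0.739 -0.472]
 [-0.019  0.919  0.394  0.428]
 [ 0.     0.     0.     1.   ]]
top 453.65113287677497 0.007526386661763063 [[ 0.01   0.978 -0.21   0.344]
 [-1.     0.011  0.003  0.15 ]
 [ 0.005  0.21   0.978  0.911]
 [ 0.     0.     0.     1.   ]]
0.014 {'t': np.float64(0.1), 'q': array([ 0.943,  0.528,  1.434,  0.   ,  1.181, -0.178]), 'qd': array([ 0.   , -0.003, -0.004, -0.   ,  0.001, -0.001]), 'tau': array([-0.0000e+00, -4.4331e+01, -1.7858e+01, -0.0000e+00,  4.0000e-03,
       -0.0000e+00]), 'tcp_pos': array([0.271, 0.563, 0.244]), 'tool_rot': array([ 0.223,  0.975, -0.001, -0.   ]), 'force': array([-0.8  , -0.722, -0.178]), 'ft_torque': array([-0.046,  0.025, -0.057]), 'gripper_force': np.float64(0.0), 'finger_gap': np.float64(1.002)}
```

View pics/top0.png

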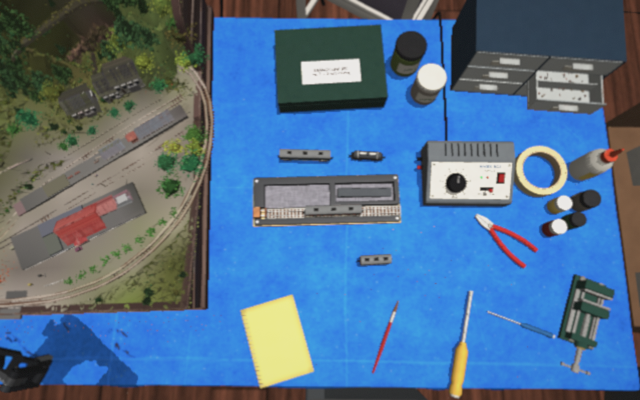

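View pics/scene0.png

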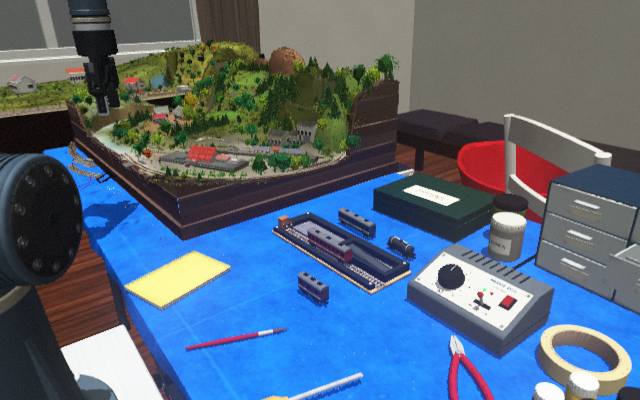

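The top view shows the cradle at about (253–401, 177–227), with its buffers at the left end near (260, 213). The railcar's roof is at (303–362, 205–217), the coach at (280–332, 154), the tank wagon at (352–383, 155) and the goods van at (359–392, 260). In the scene view the railcar is at (330, 242) and the goods van at (313, 288).

Run:
```python
from h import *
s=pts(snap("top")); c=pts(snap("scene"))
im=s["image"].astype(int)
hsv=cv2.cvtColor(s["image"],cv2.COLOR_RGB2HSV)
blue=(hsv[...,0]>95)&(hsv[...,0]<118)&(hsv[...,1]>150)
m=(~blue).astype(np.uint8); m[:140]=0;m[275:]=0;m[:,:235]=0;m[:,405:]=0
n,l,st,ce=cv2.connectedComponentsWithStats(m)
P0=plane(s,0.006);P35=plane(s,0.0365)
for i in range(1,n):
    if st[i,4]<60: continue
    for nm,Q in(("z6",P0),("z36",P35)):
        r=cv2.minAreaRect((Q[l==i][:,:2]*1000).astype(np.float32)); print(i,st[i],nm,np.round(r[0],1),np.round(r[1],1),round(r[2],2))
    P=s["P"][l==i]; print("  zpct",np.round(np.percentile(P[:,2],[1,5,25,50,75,95,99]),4))
for nm,v in(("top",s),("scene",c)):
    P=v["P"]
    k=(P[...,0]>.38)&(P[...,0]<.62)&(P[...,1]>-.1)&(P[...,1]<.33)&(P[...,2]>.036-.006)&(P[...,2]<.06)
    n,l,st,ce=cv2.connectedComponentsWithStats(k.astype(np.uint8))
    for i in range(1,n):
        if st[i,4]<15: continue
        Q=P[l==i]; r=cv2.minAreaRect((Q[:,:2]*1000).astype(np.float32)); print(nm,st[i],np.round(r[0],1),np.round(r[1],1),round(r[2],2),"z",np.round(np.percentile(Q[:,2],[5,50,95]),4))
    g=(P[...,0]>.38)&(P[...,0]<.62)&(P[...,1]>-.1)&(P[...,1]<.33); z=P[...,2][g]; print("table z",np.median(z[z<.008]))
cv2.imwrite("pics/crop.png",cv2.resize(s["image"][140:280,235:415,::-1],None,fx=4,fy=4,interpolation=cv2.INTER_CUBIC))
```

```text
1 [278 149  54  13 600] z6 [631.6 174.7] [110.4  25.9] 88.99
1 [278 149  54  13 600] z36 [621.9 173.9] [106.6  25. ] 88.99
  zpct [-0.0007  0.0068  0.0291  0.0334  0.035   0.0373  0.0388]
2 [350 150  34  11 270] z6 [632.1  45.5] [68.8 20.2] 87.49
2 [350 150  34  11 270] z36 [622.4  49.1] [66.5 19.5] 87.49
  zpct [0.0054 0.0088 0.0182 0.025  0.0272 0.03   0.0319]
3 [ 252  174  150   54 7354] z6 [535.3 128.8] [103.6 303. ] 2.13
3 [ 252  174  150   54 7354] z36 [528.9 129.5] [100.1 292.8] 2.13
  zpct [-0.0001  0.0058  0.0105  0.0147  0.0222  0.0421  0.0459]
5 [359 254  33  12 334] z6 [416.2  31.3] [20.5 64.4] 3.58
5 [359 254  33  12 334] z36 [413.8  35.3] [19.8 62.3] 3.58
  zpct [-0.0011  0.0132  0.0322  0.0342  0.0355  0.0377  0.0387]
top [424 155  21  49 691] [572.9 -82.6] [94.1 34. ] 0.38 z [0.0332 0.0469 0.0583]
top [285 156  13   2  19] [618.7 201.2] [24.2  1.8] 89.76 z [0.0303 0.0326 0.0352]
top [299 156  32   3  52] [617.9 153.9] [ 3.8 62.7] 0.25 z [0.0305 0.0329 0.0359]
top [306 204  56  12 558] [509.9 115.4] [ 19.1 108.5] 2.46 z [0.0353 0.0428 0.0464]
top [253 207   8  11  75] [504.7 266.7] [20.  14.2] 1.7 z [0.0306 0.0332 0.0358]
top [361 254  31  11 288] [414.8  33. ] [17.7 59.2] 3.36 z [0.0314 0.0345 0.0377]
table z 0.00011254017511214132
scene [338 209  34  19  95] [617.5 173.6] [105.1   5.9] 89.41 z [0.0303 0.0325 0.0347]
scene [278 216  11   5  37] [502.5 266.1] [19.7 14. ] 6.82 z [0.0305 0.0329 0.0342]
scene [307 228  45  30 498] [507.2 114.9] [ 19.  111.5] 2.36 z [0.0315 0.0412 0.0444]
scene [408 256  41  39 652] [556.8 -83.4] [33.1 66.7] 89.7 z [0.0328 0.0453 0.0583]
scene [297 272  32  20 260] [413.1  32.8] [19.1 60.8] 3.21 z [0.0305 0.034  0.0361]
table z -0.00021511324322975867
```

View pics/crop.png

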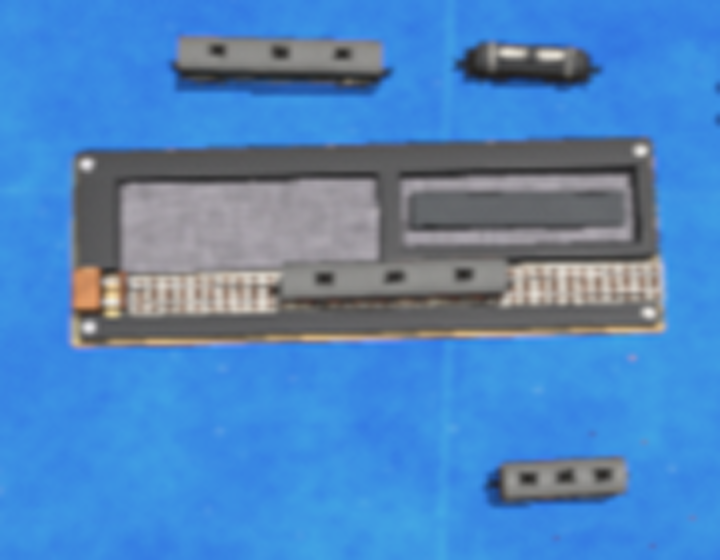

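The crop shows the felt bed at crop pixels (120–380, 180–265), and the railcar roof at (280–505, 262–298) with clear track to the buffers at (112, 292). From the numbers, the cradle centre is about (533.4, 129) mm with a yaw of about 2.3°. The railcar is at cradle y ≈ -13, so it has about 72 mm to go.

>>> {"name": "drive_tool", "arguments": {
  "plan": [
    [0,0,0,0,0,-7,-1],
    [0,0,0,0,0,-7,-1],
    [0,0,0,0,0,-7,-1],
    [0,0,0,0,0,-7,-1],
    [-0.011,-0.03,0,0,0,0,-1],
    [-0.011,-0.03,0,0,0,0,-1],
    [-0.011,-0.03,0,0,0,0,-1],
    [-0.011,-0.03,0,0,0,0,-1],
    [-0.011,-0.03,0,0,0,0,-1],
    [-0.011,-0.03,0,0,0,0,-1]
  ]
}}

```text
t: 1.2
tcp_pos: [0.3445, 0.3847, 0.2452]
tool_rot: [-0.02, 1.0, -0.0, -0.0]
force: [0.5, -1.1, -1.1]
finger_gap: 0.001
gripper_force: 0.0
```

>>> {"name": "drive_tool", "arguments": {
  "plan": [
    [-0.011,-0.03,0,0,0,0,-1],
    [-0.011,-0.03,0,0,0,0,-1],
    [-0.011,-0.03,0,0,0,0,-1],
    [-0.011,-0.03,0,0,0,0,-1],
    [-0.011,-0.03,0,0,0,0,-1],
    [-0.011,-0.03,0,0,0,0,-1],
    [-0.011,-0.03,0,0,0,0,-1],
    [-0.011,-0.03,0,0,0,0,-1],
    [-0.011,-0.03,0,0,0,0,-1],
    [0,0,0,0,0,0,-1]
  ]
}}

```text
t: 2.2
tcp_pos: [0.456, 0.1172, 0.2455]
tool_rot: [-0.018, 1.0, -0.001, 0.001]
force: [0.5, -0.1, 0.2]
finger_gap: -0.004
gripper_force: 0.0
```

```bash
cat >> h.py <<'E'
from scipy.spatial.transform import Rotation as R
TH=np.radians(2.3); C=np.array([.5334,.129,0]); A=np.array([[np.cos(TH),-np.sin(TH),0],[np.sin(TH),np.cos(TH),0],[0,0,1]])
def tcp():
    s=manip.sense(); T=R.from_quat(s["tool_rot"]).as_matrix()
    print("t",s["t"],"cradle mm",np.round((s["tcp_pos"]-C)@A*1000,1),"tip z",round((s["tcp_pos"][2]-.014)*1000,1),"gap",s["finger_gap"],"F",np.round(s["force"],1)); return s,T
def go(xc,yc,tipz):
    s,T=tcp(); w=C+A@np.array([xc,yc,tipz+14.])*[1,1,1]/1000; d=w-s["tcp_pos"]; print("tool shift mm",np.round(T.T@d*1000,1))
    print("yaw of tool y vs cradle y deg",np.degrees(np.arctan2((A.T@T[:,1])[0],(A.T@T[:,1])[1])),"tool z",np.round(T[:,2],3))
E
python3 -c "
from h import *
go(-25,-103,27)"
```

```text
t 2.2 cradle mm [-77.8  -8.7 245.5] tip z 231.5 gap -0.004155028071301009 F [ 0.5 -0.1  0.2]
tool shift mm [-52.9 -93.9 204.7]
yaw of tool y vs cradle y deg 0.2632366796230621 tool z [ 0.002 -0.001 -1.   ]
```

>>> {"name": "drive_tool", "arguments": {
  "plan": [
    [-0.018,-0.032,0,0,0,0,-1],
    [-0.018,-0.032,0,0,0,0,-1],
    [-0.017,-0.03,0,0,0,0,-1],
    [0,0,0.04,0,0,0,-1],
    [0,0,0.04,0,0,0,-1],
    [0,0,0.04,0,0,0,-1],
    [0,0,0.035,0,0,0,-1],
    [0,0,0.025,0,0,0,-1],
    [0,0,0.012,0,0,0,-1],
    [0,0,0,0,0,0,-1]
  ]
}}

```text
t: 3.2
tcp_pos: [0.5096, 0.0289, 0.052]
tool_rot: [-0.02, 1.0, 0.0, -0.002]
force: [0.1, -0.6, 0.1]
finger_gap: -0.0
gripper_force: 0.0
```

Run:
```python
from h import *
go(-25,-103,27)
s=snap("scene"); cv2.imwrite("pics/a.png",cv2.resize(s["image"][170:330,260:440,::-1],None,fx=3.5,fy=3.5,interpolation=cv2.INTER_CUBIC))
```

```text
t 3.2 cradle mm [-27.8 -99.1  52. ] tip z 38.0 gap -0.0003119186057413801 F [ 0.1 -0.6  0.1]
tool shift mm [-2.8 -3.9 11. ]
yaw of tool y vs cradle y deg -0.00854870618045984 tool z [-0.003  0.001 -1.   ]
```

View pics/a.png

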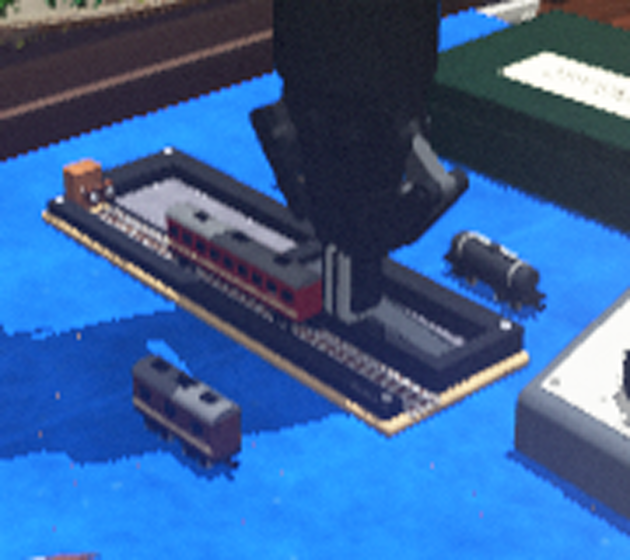

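The closed fingers stand just behind the railcar's right end, at crop (340, 290), and the track to the buffers is clear. I'll lower to push height and push along the track.

>>> {"name": "drive_tool", "arguments": {
  "plan": [
    [-0.003,0,0.005,0,0,0,-1],
    [0,0,0.005,0,0,0,-1],
    [0,0.005,0,0,0,0,-1],
    [0,0.005,0,0,0,0,-1],
    [0,0.006,0,0,0,0,-1],
    [0,0.006,0,0,0,0,-1],
    [0,0.006,0,0,0,0,-1],
    [0,0.006,0,0,0,0,-1],
    [0,0.006,0,0,0,0,-1],
    [0,0,0,0,0,0,-1]
  ]
}}

```text
t: 4.25
tcp_pos: [0.5117, 0.0693, 0.0432]
tool_rot: [-0.02, 1.0, 0.0, -0.0]
force: [0.3, 0.2, -0.7]
finger_gap: 0.001
gripper_force: 0.0
```

```bash
cat >> h.py <<'E'
def roof():
    for n in("top","scene"):
        v=pts(snap(n)); Q=(v["P"]-C)@A*1000; h=v["image"]
        k=(Q[...,0]>-40)&(Q[...,0]<-10)&(Q[...,1]<124)&(Q[...,1]>-100)&(Q[...,2]>37)&(Q[...,2]<50)
        hs=cv2.cvtColor(h,cv2.COLOR_RGB2HSV); k&=(hs[...,2]>70)
        a,l,st,ce=cv2.connectedComponentsWithStats(k.astype(np.uint8)); i=1+np.argmax(st[1:,4]); q=Q[l==i]
        print(n,"roof n",st[i,4],"y range",np.round(np.percentile(q[:,1],[0,2,98,100]),1),"x",np.round(np.percentile(q[:,0],[2,50,98]),1),"z",np.round(np.median(q[:,2]),1))
E
python3 -c "
from h import *
tcp();roof()"
```

```text
t 4.25 cradle mm [-24.  -58.8  43.2] tip z 29.2 gap 0.0006433016626802409 F [ 0.3  0.2 -0.7]Traceback (most recent call last):
  File "<string>", line 3, in <module>
    tcp();roof()
          ~~~~^^
  File "h.py", line 27, in roof
    a,l,st,ce=cv2.connectedComponentsWithStats(k.astype(np.uint8)); i=1+np.argmax(st[1:,4]); q=Q[l==i]
                                                                        ~~~~~~~~~^^^^^^^^^^
    return _wrapfunc(a, 'argmax', axis=axis, out=out, **kwds)
    return bound(*args, **kwds)
ValueError: attempt to get argmax of an empty sequence
```

```bash
sed -i 's/^        a,l,st/        if k.sum()<20: print(n,"hidden"); continue\n        a,l,st/; s/>70)/>50)/' h.py
python3 - <<'E'
from h import *
roof()
s=snap("scene"); cv2.imwrite("pics/b.png",cv2.resize(s["image"][190:310,260:420,::-1],None,fx=4,fy=4,interpolation=cv2.INTER_CUBIC))
E
```

```text
top hidden
scene roof n 419 y range [-75.4 -74.1  64.4  68.9] x [-36.3 -31.1 -18.5] z 42.6
```

View pics/b.png

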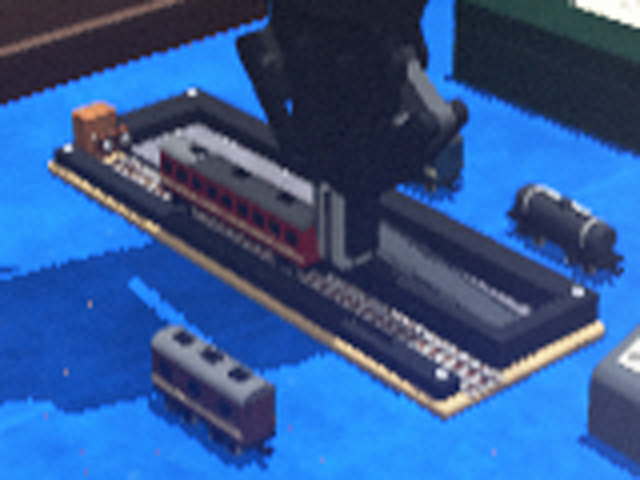

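The fingers are in contact with the railcar's rear at crop (325, 250). It is upright and has moved about 24 mm, leaving roughly 48 mm to the buffers.

>>> {"name": "drive_tool", "arguments": {
  "plan": [
    [0,0.005,0,0,0,0,-1],
    [0,0.005,0,0,0,0,-1],
    [0,0.005,0,0,0,0,-1],
    [0,0.005,0,0,0,0,-1],
    [0,0.005,0,0,0,0,-1],
    [0,0.005,0,0,0,0,-1],
    [0,0.005,0,0,0,0,-1],
    [0,0.005,0,0,0,0,-1],
    [0,0,0,0,0,0,-1]
  ]
}}

```text
t: 5.35
tcp_pos: [0.5104, 0.109, 0.0433]
tool_rot: [-0.02, 1.0, 0.0, 0.0]
force: [-0.5, 0.9, -0.2]
finger_gap: 0.004
gripper_force: 0.0
```

Run:
```python
from h import *
tcp();roof()
s=snap("scene"); cv2.imwrite("pics/c.png",cv2.resize(s["image"][190:290,260:380,::-1],None,fx=5,fy=5,interpolation=cv2.INTER_CUBIC))
```

```text
t 5.35 cradle mm [-23.8 -19.   43.3] tip z 29.3 gap 0.0038993437333579985 F [-0.5  0.9 -0.2]
top hidden
scene roof n 376 y range [-35.6 -34.3 103.9 106.7] x [-36.  -31.  -18.8] z 42.8
```

View pics/c.png

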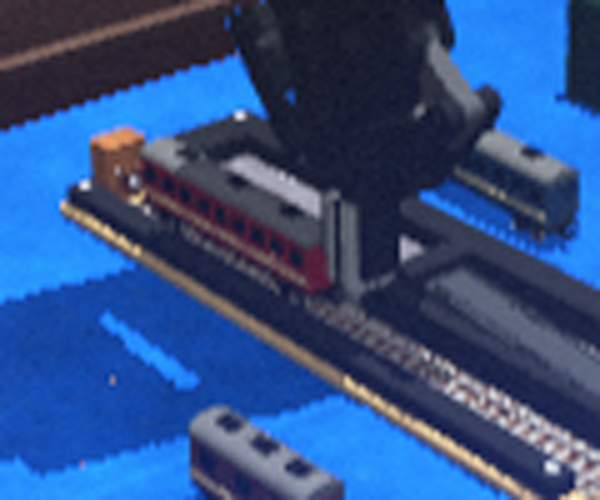

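The railcar is now about 9 mm short: its left end is at crop (145, 165), just before the buffers at (125, 180).

>>> {"name": "drive_tool", "arguments": {
  "plan": [
    [0,0.003,0,0,0,0,-1],
    [0,0.003,0,0,0,0,-1],
    [0,0.003,0,0,0,0,-1],
    [0,0.002,0,0,0,0,-1],
    [0,0,0,0,0,0,-1],
    [0,0,0,0,0,0,-1],
    [0,0,0,0,0,0,-1]
  ]
}}

```text
t: 6.2
tcp_pos: [0.51, 0.1193, 0.0433]
tool_rot: [-0.02, 1.0, 0.0, -0.0]
force: [-0.5, 0.1, 1.0]
finger_gap: 0.001
gripper_force: 0.1
```

```bash
python3 -c "
from h import *
tcp();roof()"
```

```text
t 6.2 cradle mm [-23.8  -8.7  43.3] tip z 29.3 gap 0.001044966235489633 F [-0.5  0.1  1. ]
top hidden
scene roof n 360 y range [-24.6 -24.  113.4 116.3] x [-35.9 -31.1 -19.1] z 42.7
```

>>> {"name": "drive_tool", "arguments": {
  "plan": [
    [0,-0.004,0,0,0,0,-1],
    [0,-0.008,0,0,0,0,-1],
    [0,-0.01,-0.02,0,0,0,-1],
    [0,0,-0.04,0,0,0,-1],
    [0.03,0,-0.03,0,0,0,-1],
    [0.03,0,0,0,0,0,-1],
    [0.02,0,0,0,0,0,-1],
    [0.02,0,0,0,0,0,-1],
    [0,0,0,0,0,0,-1]
  ]
}}

```text
t: 7.2
tcp_pos: [0.4073, 0.0931, 0.1333]
tool_rot: [-0.02, 1.0, 0.0, -0.002]
force: [-0.1, 0.4, 0.6]
finger_gap: 0.001
gripper_force: 0.0
```

```bash
python3 -c "
from h import *
roof();go(-62,59,39)"
```

```text
top roof n 436 y range [ 23.4  25.7 114.  115.3] x [-33.3 -25.1 -15.8] z 43.2
scene roof n 258 y range [  3.3   5.2  96.6 106.2] x [-35.7 -30.6 -19.5] z 42.4
t 7.3 cradle mm [-122.8  -31.2  133.5] tip z 119.5 gap 0.0007421099471552336 F [ 0.3 -1.1 -0.2]
tool shift mm [-60.5  90.2  80.6]
yaw of tool y vs cradle y deg 0.043424058594059296 tool z [ 0.002 -0.    -1.   ]
```

>>> {"name": "drive_tool", "arguments": {
  "plan": [
    [0,0.03,0,0,0,0,-1],
    [0,0.03,0,0,0,0,-1],
    [-0.015,0.03,0,0,0,0,-1],
    [-0.02,0,0.02,0,0,0,-1],
    [-0.015,0,0.025,0,0,0,-1],
    [0,0,0.02,0,0,0,-1],
    [0,0,0.012,0,0,0,-1],
    [0,0,0.003,0,0,0,-1],
    [0,0,0,0,0,0,-1]
  ]
}}

```text
t: 8.2
tcp_pos: [0.4575, 0.1852, 0.053]
tool_rot: [-0.02, 1.0, -0.0, -0.0]
force: [0.4, 0.3, 0.3]
finger_gap: -0.001
gripper_force: 0.0
```

Run:
```python
from h import *
go(-56,59,38)
s=snap("scene"); cv2.imwrite("pics/d.png",cv2.resize(s["image"][180:290,250:380,::-1],None,fx=5,fy=5,interpolation=cv2.INTER_CUBIC))
```

```text
t 8.2 cradle mm [-73.6  59.2  53. ] tip z 39.0 gap -0.000631447465684141 F [0.4 0.3 0.3]
tool shift mm [-17.6  -0.2   1. ]
yaw of tool y vs cradle y deg 0.025639633625155343 tool z [-0.001 -0.    -1.   ]
```

View pics/d.png

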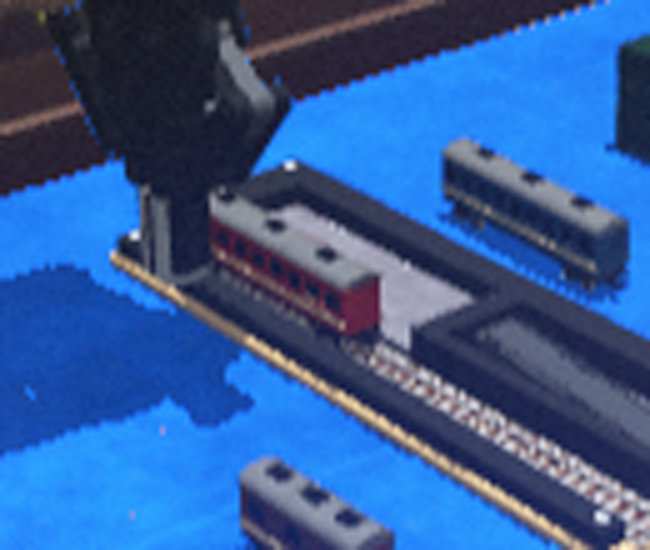

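The railcar stands upright at the buffer end. Its right end, at crop (380, 300), is just left of the bed's right wall, and the fingers are on its near side at (175, 240). I'll start the high push.

>>> {"name": "drive_tool", "arguments": {
  "plan": [
    [-0.01,0,0.001,0,0,0,-1],
    [-0.01,0,0,0,0,0,-1],
    [-0.006,0,0,0,0,0,-1],
    [-0.003,0,0,0,0,0,-1],
    [-0.003,0,0,0,0,0,-1],
    [-0.003,0,0,0,0,0,-1],
    [-0.003,0,0,0,0,0,-1],
    [0,0,0,0,0,0,-1]
  ]
}}

```text
t: 9.05
tcp_pos: [0.4959, 0.1868, 0.0523]
tool_rot: [-0.02, 1.0, 0.0, 0.0]
force: [0.2, 0.5, 0.5]
finger_gap: 0.0
gripper_force: 0.0
```

```bash
cat >> h.py <<'E'
def sect():
    v=pts(snap("scene")); Q=(v["P"]-C)@A*1000
    for y0,y1 in((5,15),(15,25),(25,35)):
        k=(Q[...,0]>-45)&(Q[...,0]<40)&(Q[...,1]<y1)&(Q[...,1]>y0)&(Q[...,2]>26)&(Q[...,2]<60); q=Q[k]
        if len(q): print((y0,y1),len(q),"x",np.round(np.percentile(q[:,0],[3,50,97]),1),"z",np.round(np.percentile(q[:,2],[3,50,97]),1))
    return v
E
python3 -c "
from h import *
tcp();sect()"
```

```text
t 9.05 cradle mm [-35.1  59.2  52.3] tip z 38.3 gap 0.00041326876333660524 F [0.2 0.5 0.5]
(5, 15) 99 x [-29.6 -22.6 -10.4] z [26.6 36.7 45.6]
(15, 25) 52 x [-30.1 -25.8 -13.7] z [28.4 40.6 46.3]
(25, 35) 49 x [-30.6 -25.8 -15.9] z [27.1 39.5 46.6]
```

>>> {"name": "drive_tool", "arguments": {
  "plan": [
    [-0.003,0,0,0,0,0,-1],
    [-0.003,0,0,0,0,0,-1],
    [0,0,0,0,0,0,-1],
    [0,0,0,0,0,0,-1]
  ]
}}

```text
t: 9.5
tcp_pos: [0.5014, 0.187, 0.0523]
tool_rot: [-0.02, 1.0, 0.0, 0.0]
force: [-0.7, -0.8, 0.1]
finger_gap: 0.001
gripper_force: 0.0
```

```bash
python3 -c "
from h import *
tcp();sect()"
```

```text
t 9.5 cradle mm [-29.6  59.2  52.3] tip z 38.3 gap 0.0006202968569902023 F [-0.7 -0.8  0.1]
(5, 15) 99 x [-25.7 -16.5  -3.1] z [26.6 36.4 45.2]
(15, 25) 56 x [-26.9 -19.8  -8.1] z [26.9 37.8 46.2]
(25, 35) 53 x [-26.4 -20.5  -9.9] z [26.3 38.5 46.3]
```

>>> {"name": "drive_tool", "arguments": {
  "plan": [
    [-0.003,0,0,0,0,0,-1],
    [-0.003,0,0,0,0,0,-1],
    [0,0,0,0,0,0,-1],
    [0,0,0,0,0,0,-1]
  ]
}}

```text
t: 9.95
tcp_pos: [0.5074, 0.1872, 0.0523]
tool_rot: [-0.02, 1.0, 0.0, 0.0]
force: [-0.2, -0.4, -0.7]
finger_gap: -0.001
gripper_force: 0.0
```

```bash
python3 -c "
from h import *
tcp();sect()"
```

```text
t 9.95 cradle mm [-23.6  59.2  52.3] tip z 38.3 gap -0.001155184610119168 F [-0.2 -0.4 -0.7]
(5, 15) 45 x [-18.7  -4.5   8.2] z [26.6 29.7 31.5]
(15, 25) 44 x [-21.  -10.3   6. ] z [26.3 29.9 31.3]
(25, 35) 32 x [-13.9  -5.3   7.1] z [28.3 30.3 31.6]
```

It has toppled, with its upper side flat at z ≈ 30. I'll back off and measure.

>>> {"name": "drive_tool", "arguments": {
  "plan": [
    [0.01,0,-0.005,0,0,0,-1],
    [0.03,0,-0.005,0,0,0,-1],
    [0.04,0,0,0,0,0,-1],
    [0.04,0,0,0,0,0,-1],
    [0.02,0,0,0,0,0,-1],
    [0,0,0,0,0,0,-1]
  ]
}}

```text
t: 10.6
tcp_pos: [0.3618, 0.1811, 0.0627]
tool_rot: [-0.021, 1.0, -0.001, -0.004]
force: [-0.1, 0.9, -0.3]
finger_gap: -0.001
gripper_force: 0.0
```

```bash
cat >> h.py <<'E'
def lie(name=None):
    for n in("top","scene"):
        v=pts(snap(n)); Q=(plane(v,.030)-C)@A*1000; hs=cv2.cvtColor(v["image"],cv2.COLOR_RGB2HSV)
        k=((hs[...,0]<8)|(hs[...,0]>165))&(hs[...,1]>90)&(hs[...,2]>40)&(abs(Q[...,0])<50)&(Q[...,1]>-20)&(Q[...,1]<135)
        q=Q[k]; z=((v["P"]-C)@A*1000)[k][:,2]
        if len(q)>20: print(n,"red",len(q),"x",np.round(np.percentile(q[:,0],[1,5,50,95,99]),1),"y",np.round(np.percentile(q[:,1],[1,99]),1),"z",np.round(np.percentile(z,[5,50,95]),1))
        for y in(12,35,59,83,106):
            W=(v["P"]-C)@A*1000; m=(abs(W[...,1]-y)<8)&(W[...,2]>25.5)&(W[...,2]<36)&(abs(W[...,0])<40)
            if m.sum()>3: print("  y",y,m.sum(),"x",np.round(np.percentile(W[m][:,0],[2,98]),1),"z",np.round(np.median(W[m][:,2]),1))
        if n==name: cv2.imwrite("pics/e_%s.png"%n,cv2.resize(v["image"][170:235,245:345,::-1] if n=="top" else v["image"][180:290,250:380,::-1],None,fx=6 if n=="top" else 5,fy=6 if n=="top" else 5,interpolation=cv2.INTER_CUBIC))
E
python3 -c "
from h import *
tcp();lie('top')"
```

```text
t 10.6 cradle mm [-169.4   59.    62.7] tip z 48.7 gap -0.0010619425132641887 F [-0.1  0.9 -0.3]
top red 460 x [-11.9 -10.9   1.    9.4   9.9] y [  6.9 112.2] z [28.  30.4 33. ]
  y 12 110 x [-18.  12.] z 30.0
  y 35 108 x [-12.2  12.9] z 30.4
  y 59 99 x [-12.   11.3] z 30.4
  y 83 107 x [-13.3  12.1] z 30.4
  y 106 119 x [-17.9  12.9] z 29.9
scene red 174 x [-28.5 -10.9  -0.8   8.    9. ] y [  4.7 116.9] z [28.8 30.3 31.7]
  y 12 81 x [-20.    9.6] z 29.5
  y 35 53 x [-14.6   9.1] z 30.2
  y 59 54 x [-14.3   8. ] z 30.1
  y 83 50 x [-18.7   7.2] z 30.0
  y 106 46 x [-20.   10.8] z 29.7
```

View pics/e_top.png

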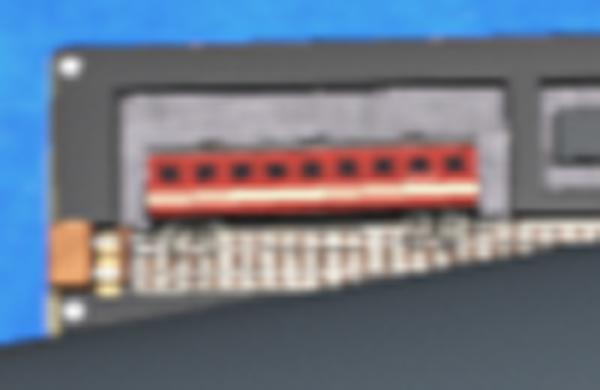

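The railcar lies on its side, roof away. Its body is at crop (145–480, 150–215) and its wheels overhang the track at (190, 235) and (430, 230). The underside is at x ≈ -19 and the middle at y ≈ 59.5, so it needs about +10 mm.

>>> {"name": "drive_tool", "arguments": {
  "plan": [
    [-0.04,0,0,0,0,0,-1],
    [-0.04,0,0,0,0,0,-1],
    [-0.022,0,0.005,0,0,0,-1],
    [0,0,0.01,0,0,0,-1],
    [0,0,0.01,0,0,0,-1],
    [0,0,0.003,0,0,0,-1],
    [0,0,0,0,0,0,-1]
  ]
}}

```text
t: 11.4
tcp_pos: [0.4671, 0.1855, 0.0334]
tool_rot: [-0.02, 1.0, -0.0, -0.002]
force: [0.4, -0.9, 0.6]
finger_gap: -0.004
gripper_force: 0.0
```

```bash
python3 -c "
from h import *
go(-28,59.5,20)"
```

```text
t 11.4 cradle mm [-64.   59.1  33.4] tip z 19.4 gap -0.00360254108626797 F [ 0.4 -0.9  0.6]
tool shift mm [-36.    0.4  -0.8]
yaw of tool y vs cradle y deg -0.002154911163795781 tool z [-0.004 -0.001 -1.   ]
```

>>> {"name": "drive_tool", "arguments": {
  "plan": [
    [-0.01,0,0,0,0,0,-1],
    [-0.01,0,0,0,0,0,-1],
    [-0.008,0,0,0,0,0,-1],
    [-0.003,0,0,0,0,0,-1],
    [-0.003,0,0,0,0,0,-1],
    [-0.003,0,0,0,0,0,-1],
    [0,0,0,0,0,0,-1]
  ]
}}

```text
t: 12.1
tcp_pos: [0.5067, 0.1872, 0.0343]
tool_rot: [-0.02, 1.0, 0.0, 0.0]
force: [0.4, 0.3, -0.2]
finger_gap: 0.0
gripper_force: 0.0
```

```bash
python3 -c "
from h import *
tcp();lie()"
```

```text
t 12.1 cradle mm [-24.3  59.2  34.3] tip z 20.3 gap 4.3895545033678975e-05 F [ 0.4  0.3 -0.2]
scene red 138 x [-35.9  -4.4   7.7  16.7  17.6] y [ -5.  130.9] z [24.1 30.3 31.4]
  y 12 70 x [-13.2  16. ] z 29.7
  y 35 51 x [-6.2 16.9] z 30.3
  y 59 75 x [-36.6  14.9] z 30.2
  y 83 9 x [ 7.2 18.8] z 29.9
  y 106 6 x [-12.7  -6.6] z 27.3
```

>>> {"name": "drive_tool", "arguments": {
  "plan": [
    [-0.002,0,0,0,0,0,-1],
    [-0.0015,0,0,0,0,0,-1],
    [0,0,0,0,0,0,-1],
    [0,0,0,0,0,0,-1],
    [0.01,0,0,0,0,0,-1],
    [0.03,0,0,0,0,0,-1],
    [0.04,0,-0.02,0,0,0,-1],
    [0.04,0,-0.02,0,0,0,-1],
    [0.03,0,0,0,0,0,-1],
    [0,0,0,0,0,0,-1]
  ]
}}

```text
t: 13.2
tcp_pos: [0.3527, 0.1806, 0.0749]
tool_rot: [-0.021, 1.0, -0.001, -0.004]
force: [-0.4, -0.1, 0.4]
finger_gap: -0.002
gripper_force: 0.0
```

```bash
python3 -c "
from h import *
tcp();lie('top')"
```

```text
t 13.2 cradle mm [-178.5   58.8   74.9] tip z 60.9 gap -0.0015492082414686164 F [-0.4 -0.1  0.4]
top red 461 x [-0.7 -0.1 11.9 20.3 21. ] y [  6.6 112.1] z [27.6 30.5 33.3]
  y 12 117 x [-6.7 24.2] z 30.5
  y 35 101 x [-1.2 23. ] z 30.2
  y 59 106 x [-1.2 23.9] z 30.3
  y 83 104 x [-1.6 24.7] z 30.4
  y 106 110 x [-6.1 22.7] z 30.1
scene red 155 x [-22.1   0.1  10.4  19.5  20.3] y [  4.7 114.7] z [28.9 30.3 31.4]
  y 12 78 x [-8.9 20.5] z 29.6
  y 35 51 x [-3.6 19.7] z 30.3
  y 59 48 x [-3.3 19.3] z 29.9
  y 83 45 x [-4.4 20. ] z 30.0
  y 106 46 x [-8.8 19.7] z 29.8
```

View pics/e_top.png

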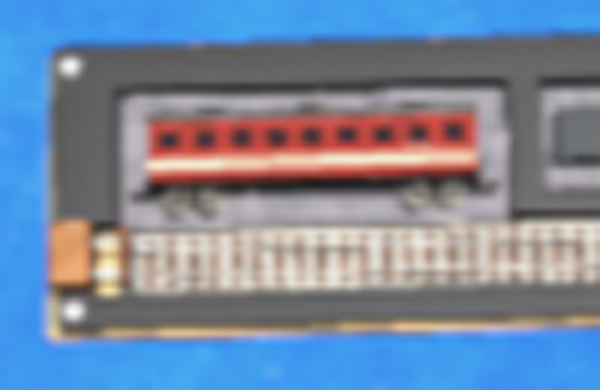

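The railcar lies wholly on the felt: body at crop (147–478, 115–185), wheels at (150–490, 200), and the track clear. Its underside is at x ≈ -8 and its middle at y ≈ 59. The arm is clear, so I'll hand in.

```bash
python3 -c "
from station import manip
print(manip.sign_off())"
```

```text
the job is handed in; nothing more can be done
None
```

I handed the job in after about 13 s on the robot's clock: the railcar lies flat on its side on the felt bed, wheels towards the robot and nothing over the track, the arm stands clear, and I saw no sign of contact with the coach, tank wagon or goods van; the hand-in returned no verdict.

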